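# Seat the reaming attachment on the power handpiece and hold it home

### The job

Take the reaming attachment (the plain straight barrel, not the drill chuck or the saw head) out of the rack and fit it to the power handpiece that stands nose-up in its cradle: rest its splined stem in the nose, turn it until you feel the splines mesh (never force it), then slide it fully home, flange on the nose, against the ejector spring. Finish while still holding it there, upright and pressed home, so that I can close the locking collar; leave the other things where they are.

Things in the scene. Friction and masses are not known exactly. Their poses are not given: they have to be found in the camera images.
- reamer_head: Reaming attachment, loose, 0.2 to 0.3 kg: a plain straight round aluminium barrel 33 mm in diameter, standing upright in one of the rack's three holes. Origin: centre of its flange's underside, z up along the barrel. Flange 36 mm in diameter, z 0 to 5 mm; barrel 5 to 58 mm; narrower flat top at 66 mm. One of the stem's six splines lies along its x axis.
- reamer_grip (a point): Point on the barrel's axis 36 mm above the flange's underside, a good height to grip; the barrel may be gripped at any yaw.
- stem_tip (a point): Lower tip of the attachment's stem, on its axis, 22 mm below the flange's underside. Stem: six equal splines 60 degrees apart, 4 mm wide, 23.6 mm over their tips, from the flange to 14 mm below it, on a core 16 mm in diameter that goes on below them as a plain pilot, tapered over its last 4 mm.
- handpiece: Battery power handpiece, fixed, nose-up in a plastic bench cradle (base 130 x 130 x 22 mm). Origin: centre of the base's underside, on the counter under the barrel's vertical axis. Barrel 51 mm in diameter. The pistol grip with its battery sticks out level along the body's x axis to 172 mm from the barrel's axis, up to 125 mm above the counter; an arm of the cradle carries it, to 200 mm.
- nose (a point): Centre of the nose's upper face, on the barrel's axis, 165 mm above the counter. The attachment's flange seats on this face (ring 33 to 43 mm in diameter). In it lies the drive spindle's open mouth, 26 mm in diameter and 3 mm deep. With the splines unmeshed, standing on the spindle's teeth, the flange stops 11 mm above the face.
- spindle_teeth (a point): Centre of the top of the spindle's six internal teeth, 3 mm below the nose face. Grooves for the splines 60 degrees apart, 0.9 mm of play on each side (about 5 degrees either way); 18 mm between opposite teeth, so the 16 mm pilot enters at any angle. The spindle stands at an unknown angle, held by a drag of 0.2 N m, so it stays put under light pressing and turning until meshed. The steel is oiled.
- ejector_top (a point): Top of the sprung ejector in the spindle as it rests, 14 mm below the nose face. Once the splines are meshed the stem slides down and meets it with the flange 8 mm above the face; it pushes up with 5 N there, rising evenly to 13 N with the flange on the face. It lifts the attachment off its seat unless that is kept pressed.
- rack: Plastic rack, fixed: 75 mm along its x axis, 255 mm along y, 40 mm tall. Origin: centre of its underside. Three holes 26.5 mm in diameter in its top at y = -80, 0 and +80 mm; the attachments hang in them by their flanges, stems down, flange undersides 40 mm above the counter.
- drill_head: Drill chuck attachment, loose, in another hole: slim neck, then a knurled chuck 39 mm in diameter tapering to three jaws, top 77 mm above the underside of its flange, which is its origin. Not to be used or moved.
- saw_head: Saw attachment, loose, in the remaining hole: slim neck 29 mm in diameter and a square block head 30 mm wide with a blade clamp reaching 36 mm out along its x axis, top 60 mm above the underside of its flange, which is its origin. Not to be used or moved.
- battery: Spare battery pack, loose on the counter, grey, 85 x 50 x 46 mm. Origin: centre of its underside. Not to be moved.
- carton: Flat paper-white implant carton, loose on the counter, 60 mm along its x axis, 150 mm along y, 34 mm tall. Origin: centre of its underside. Not to be moved.

How it is judged:
On the way, in this order (a step that is already met when the one before it is completed fails the run):
1. the reaming attachment is lifted clear of the rack (z of reamer_head in the frame of rack above 0.07 m), for 0.1 s.
2. its stem is in the nose with the splines meshed (flange less than 8.5 mm above the nose face) (horizontal distance between reamer_head and nose below 0.003 m and z of reamer_head in the frame of nose below 0.0085 m), for 0.1 s.
At the end, for the whole second after the job is handed in: The reaming attachment is fully home in the handpiece: its flange within 2 mm of the nose face, within 2.5 mm of its axis, upright within 4 degrees, at rest, still held by the fingers and pressed against the ejector spring (more than 8 N between attachment and handpiece) (horizontal distance between reamer_head and nose below 0.0025 m and z of reamer_head in the frame of nose below 0.002 m and angle between reamer_head's own z axis and vertical below 0.07 rad and contact force between reamer_head and handpiece above 8 N and contact force between the fingers and reamer_head above 3 N and linear speed of reamer_head below 0.02 m/s); the arm keeps its last pose, push and grip.
It fails at once if the attachment is forced: more than 60 N between it and the handpiece (contact force between reamer_head and handpiece above 60 N).
It fails at once if another attachment is moved by more than 15 mm (distance of any of drill_head, saw_head from where it was at the start of the episode above 0.015 m).
It fails at once if the battery or the carton is moved by more than 15 mm (distance of any of battery, carton from where it was at the start of the episode above 0.015 m).
It also fails if it takes over 51 s, if anything falls off the work surface, if the arm or the gripper's body presses on something with over 40 N, if the wrist force passes 120 N, or if a joint passes its speed limit or range.

### The arm

A 7-joint arm with a two-finger parallel gripper is mounted at the origin on the work surface. World frame = base frame: x ahead of the robot, y to its left, z up, the work surface at z = 0. Lengths are in m, angles in rad, forces in N, time in s.
With the tool pointing down it reaches from about 0.375 to 0.925 m from the base axis. Payload 3.1 kg.
Tool frame: the origin (TCP) lies at the very end of the fingers, on their centre line; the grasp point (between the pads) lies r.grip_point_offset behind it (r.grip_point_offset is the distance from the TCP to the grasp point, in m); z points along the fingers, y is the direction in which the jaws open and shut (so a half turn about z gives the same grasp; the last joint's range is limited). The gripper opens to 85 mm and grips with 20 to 120 N. Pads are 22 mm wide; open, the fingers measure 114 mm over their backs; the gripper's body (76 mm by 85 mm) begins 54 mm behind the grasp point. The pads swing forward as they close: fully open they stand 13 mm farther back than shut.
Start: joints at [1.251, 0.383, 0.044, 1.598, -0.018, 1.161, -0.05], TCP at [0.143, -0.634, 0.231] pointing down, gripper open.
Joint ranges: [-2.61, 2.61], [-0.41, 2.15], [-1.48, 1.57], [0, 2.5], [-1.57, 4.71], [0.05, 1.97], [-2.85, 2.85]. Speed limits (rad/s): [2.79, 2.79, 3.14, 3.14, 3.14, 3.14, 3.14].

### API

Orientations are given as a 3x3 rotation matrix whose columns are the frame's x, y, z axes.
In Python, from cell import r gives the robot as it stands. The module is installed in compiled form; this text tells all that it offers.
- The arm moves only by the tool send_rows, never from a script. Its argument "targets" is a list of rows, each an object with "grip": the closure, from 0 (fully open) to 1 (shut); "delta_pos": the shift along the tool's x, y, z in cm, a list of three; "turn": the turn about the tool's z in rad. A call has 1 to 10 rows; each row shifts and turns the commanded pose from where the row before left it, along the tool's axes as they then stand; what a row does not reach is not made up. A row lasts 1/12 s, in which the tool goes at most 41.7 mm and 7.16 degrees, less where a joint would pass 70% of its speed; a pose out of reach is approached as far as the arm can. A call with a gripper value outside its range is refused whole. The fingers move at their own pace and stop on an object; "grip_force" is the grip in N (left out, the last holds). Time passes only in rows, so rows that do not move let the fingers close. It gives the time, the measured TCP pose, the force and the opening at its end, in the units of the state.
- r.sense(): the state, without advancing time (a new reading comes with each control period).
- r.camera(name): name is "scene" or "top"; returns a dict with "pixels" (480x640x3 uint8, red, green, blue), "camera_matrix" (3x3 intrinsics, pixels), "extrinsics" (4x4, takes a point from camera to world coordinates). Camera axes: x right, y up, looking along -z (the intrinsics and any distortion apply to the point x, -y, -z); pixel columns grow to the right and rows downward; lengths in m; the calibration is good to about 2 mm. A picture is of the moment at which its call begins. There is no depth.
- r.sign_off(): hands the job in, once; it reports no verdict.
The state is a dict: "time_s": time; "q": joint angles; "joint_vel": joint speeds; "joint_efforts": joint torques, N m; "eef_pos": TCP position; "orientation": TCP orientation; "ft_force": force on the tool from outside, world axes, zero at the start; "ft_torque": the same for the moment, N m; "opening": finger opening in m.
Only numpy, scipy, OpenCV 4.12 (cv2) and the standard library are available. Lean on these libraries where they do the work, as an engineer would, in place of code of your own. Each camera call takes 0.05 s, during which the arm holds its last target. There are 200 camera calls.

## Working session

There is one attempt and no reset: what is moved stays moved. The work goes in short steps, Python scripts to look and compute and a tool call to move; the robot and the scene stay as the last step left them, time stands still between calls to the robot, and variables do not carry over. Pictures are saved under pics/ and viewed, about 8 in all and at most 12, crops included, and the job is handed in when it is done.

Besides the shell and the picture viewer there is one more tool, called after ">>>" by a JSON object that holds its "fn" and its "kwargs". send_rows: Moves the arm, as the interface text tells. Its arguments: {"type":"object","properties":{"targets":{"type":"array","items":{"type":"object","properties":{"grip":{"type":"number"},"delta_pos":{"type":"array","items":{"type":"number"}},"turn":{"type":"number"}}}},"grip_force":{"type":"number"}},"required":["targets"]}

```bash
mkdir -p pics; cat > h.py <<'E'
import numpy as np, cv2
from cell import r
def snap(name,fn):
    c=r.camera(name); cv2.imwrite(fn,c["pixels"][:,:,::-1]); np.savez(fn+".npz",K=c["camera_matrix"],E=c["extrinsics"],p=c["pixels"]); return c
def load(fn):
    d=np.load(fn+".npz"); return d["K"],d["E"],d["p"]
def ray(K,E,u,v):
    d=np.linalg.inv(K)@np.array([u,v,1.]); d=E[:3,:3]@np.array([d[0],-d[1],-d[2]]); return E[:3,3],d/np.linalg.norm(d)
def onplane(K,E,u,v,z):
    o,d=ray(K,E,u,v); return o+d*(z-o[2])/d[2]
def proj(K,E,P):
    p=np.linalg.inv(E)@np.append(P,1); q=K@np.array([p[0],-p[1],-p[2]]); return q[:2]/q[2]
E
python3 - <<'E'
from h import *
for n in("scene","top"):
    c=snap(n,f"pics/{n}0.png"); print(n,c["camera_matrix"].round(1).tolist(),c["extrinsics"].round(3).tolist(),[k for k in c])
s=r.sense()
for k in s: print(k,np.round(s[k],4).tolist())
print(r.grip_point_offset)
E
```

```text
scene [[496.9, 0.0, 320.5], [0.0, 496.9, 234.2], [0.0, 0.0, 1.0]] [[-0.773, -0.539, 0.334, 0.901], [0.634, -0.66, 0.403, 0.328], [0.003, 0.523, 0.852, 0.865], [0.0, 0.0, 0.0, 1.0]] ['pixels', 'camera_matrix', 'extrinsics']
top [[577.4, 0.0, 318.3], [0.0, 577.4, 240.8], [0.0, 0.0, 1.0]] [[-0.003, 0.991, -0.133, 0.474], [-1.0, -0.002, 0.007, -0.01], [0.006, 0.133, 0.991, 1.255], [0.0, 0.0, 0.0, 1.0]] ['pixels', 'camera_matrix', 'extrinsics']
time_s 0.1
q [1.2512, 0.3838, 0.0438, 1.5994, -0.0179, 1.1612, -0.0499]
joint_vel [0.0017, -0.0004, 0.001, -0.0043, 0.0004, -0.0004, 0.0001]
joint_efforts [0.0029, -43.4728, 1.0297, -25.0457, 0.0109, 0.0054, -0.0]
eef_pos [0.1428, -0.6332, 0.23]
orientation [[0.9755, 0.22, -0.0006], [0.2201, -0.9755, 0.0023], [-0.0001, -0.0024, -1.0]]
ft_force [0.2662, 0.2936, -0.6734]
ft_torque [0.0147, 0.0251, 0.0484]
opening 0.0854
0.0187
```

View pics/scene0.png

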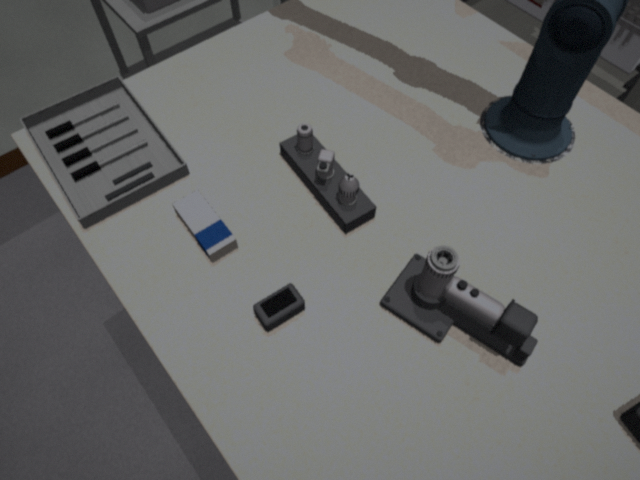

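View pics/top0.png

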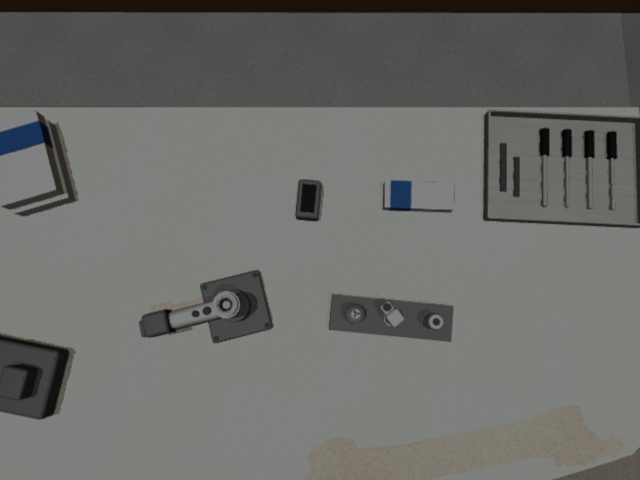

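The scene view shows the reamer at about (305,135), the saw at (325,165), the drill at (348,190) and the nose at (443,259). In the top view the reamer is at (435,321), the drill at (355,314), the saw at (393,316) and the nose at (227,304). Next I'll zoom in.

```bash
python3 - <<'E'
from h import *
t=load("pics/top0.png")[2];s=load("pics/scene0.png")[2]
def cr(p,u,v,w=50,h=37): 
    c=cv2.resize(p[v-h//2:v-h//2+h,u-w//2:u-w//2+w],(400,296),interpolation=cv2.INTER_CUBIC)
    return cv2.convertScaleAbs(c,alpha=1.6)
m=np.vstack([np.hstack([cr(t,435,321),cr(t,227,304)]),np.hstack([cr(s,305,138),cr(s,443,262)])])
cv2.imwrite("pics/crops.png",m[:,:,::-1])
E
```

```text
(no output)
```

View pics/crops.png

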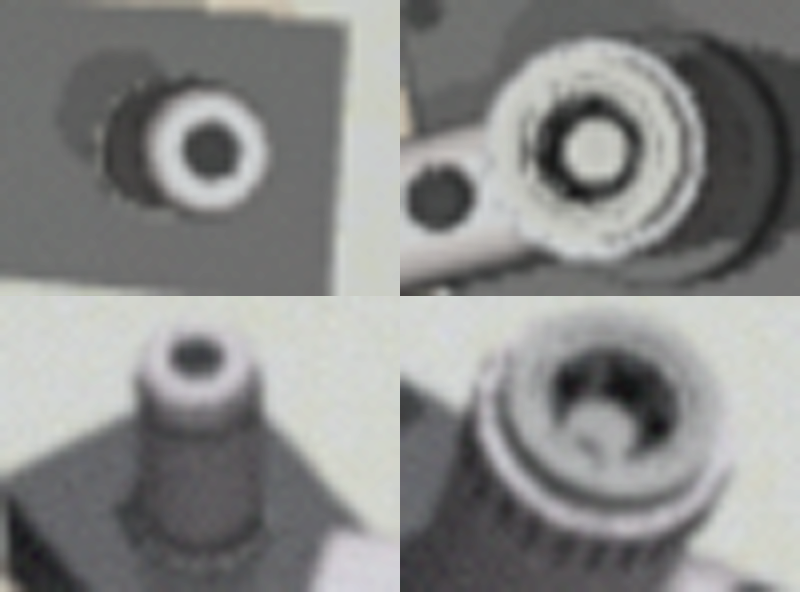

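The crops show the reamer's dark top disc and the nose's dark mouth clearly in both views. I'll fit both.

```bash
python3 - <<'E'
from h import *
def blob(fn,u,v,th,w=14,S=8):
    K,E,p=load(fn); g=cv2.cvtColor(p,cv2.COLOR_RGB2GRAY)[v-w:v+w,u-w:u+w]
    g=cv2.resize(g,None,fx=S,fy=S,interpolation=cv2.INTER_CUBIC)
    cs,_=cv2.findContours((g<th).astype(np.uint8),cv2.RETR_EXTERNAL,cv2.CHAIN_APPROX_NONE)
    best=None
    for c in cs:
        x,y,ww,hh=cv2.boundingRect(c)
        if x<=1 or y<=1 or x+ww>=2*w*S-1 or y+hh>=2*w*S-1: continue
        if best is None or cv2.contourArea(cv2.convexHull(c))>cv2.contourArea(cv2.convexHull(best)): best=c
    if best is None: return None
    h=cv2.convexHull(best);m=cv2.moments(h); c=np.array([m['m10'],m['m01']])/m['m00']
    e=cv2.fitEllipse(h)
    f=lambda c:(np.array(c)+.5)/S-.5+[u-w,v-w]
    return K,E,f(c),f(e[0]),np.array(e[1])/S
def tri(a,b):
    (o1,d1),(o2,d2)=[ray(x[0],x[1],*x[2]) for x in(a,b)]
    s=np.linalg.lstsq(np.c_[d1,-d2],o2-o1,rcond=None)[0]; p,q=o1+s[0]*d1,o2+s[1]*d2
    return (p+q)/2,np.linalg.norm(p-q)
for nm,z,tu,su in(("reamer",.106,(436,321),(305,126)),("nose",.165,(226,304),(443,256))):
  for th in(70,85,100):
    a=blob("pics/top0.png",*tu,th);b=blob("pics/scene0.png",*su,th)
    for x in(a,b):
        if x: print(nm,th,x[2].round(2),x[3].round(2),x[4].round(1),onplane(x[0],x[1],*x[2],z).round(4))
    if a and b: print(' tri',*[np.round(t,4) for t in tri(a,b)])
E
```

```text
reamer 70 [427.1  331.26] [427.26 331.35] [2.1 3.4] [ 0.4481 -0.2319  0.106 ]
reamer 70 [304.07 127.24] [304.06 127.26] [4.2 6. ] [ 0.4657 -0.2525  0.106 ]
 tri [ 0.4577 -0.2412  0.1072] 0.0267
reamer 85 [304.07 127.26] [304.08 127.27] [5.  6.6] [ 0.4657 -0.2524  0.106 ]
reamer 100 [304.08 127.25] [304.08 127.26] [5.9 7.4] [ 0.4657 -0.2524  0.106 ]
nose 70 [224.98 304.21] [224.98 304.21] [13.5 13.8] [0.5008 0.1575 0.165 ]
nose 70 [444.54 256.43] [444.37 256.76] [13.1 16.7] [0.4988 0.1562 0.165 ]
 tri [0.5007 0.157  0.1684] 0.0001
nose 85 [224.68 304.2 ] [224.53 304.15] [14.2 15.3] [0.5009 0.1581 0.165 ]
nose 85 [444.52 256.51] [444.41 256.79] [14.4 17.8] [0.4989 0.1563 0.165 ]
 tri [0.5009 0.1574 0.1687] 0.0004
nose 100 [224.38 304.23] [224.24 304.29] [15.4 16.4] [0.5008 0.1586 0.165 ]
nose 100 [444.52 256.12] [444.41 256.21] [17.9 21.3] [0.4984 0.1558 0.165 ]
 tri [0.5009 0.1574 0.17  ] 0.001
```

```bash
python3 - <<'E'
from h import *
K,E,p=load("pics/top0.png"); g=cv2.cvtColor(p,cv2.COLOR_RGB2GRAY)
u,v,w,S=435,321,11,8
G=cv2.resize(g[v-w:v+w,u-w:u+w],None,fx=S,fy=S,interpolation=cv2.INTER_CUBIC)
for th in(90,110,130):
    cs,_=cv2.findContours((G>th).astype(np.uint8),cv2.RETR_CCOMP,cv2.CHAIN_APPROX_NONE)
    for c in cs:
        if cv2.contourArea(c)>1000:
            m=cv2.moments(c); q=(np.array([m['m10'],m['m01']])/m['m00']+.5)/S-.5+[u-w,v-w]
            print(th,q.round(2),(2*np.sqrt(cv2.contourArea(c)/np.pi)/S).round(1),[onplane(K,E,*q,z)[:2].round(4) for z in(.098,.106)])
s=r.sense();R=s["orientation"]
T=np.array([.4657,-.2524,.23]); print("delta tool cm",(R.T@(T-s["eef_pos"])*100).round(2))
E
```

```text
90 [435.73 321.41] 14.3 [array([ 0.4672, -0.2511]), array([ 0.4673, -0.2495])]
90 [435.94 321.39] 7.6 [array([ 0.4672, -0.2515]), array([ 0.4673, -0.2499])]
110 [435.76 321.45] 13.1 [array([ 0.4671, -0.2512]), array([ 0.4672, -0.2495])]
110 [435.95 321.39] 8.5 [array([ 0.4672, -0.2516]), array([ 0.4673, -0.2499])]
delta tool cm [ 39.88 -30.04   0.07]
```

>>> {"fn": "send_rows", "kwargs": {"targets": [{"grip": 0,"delta_pos": [2.9,-2.2,0],"turn": 0},{"grip": 0,"delta_pos": [2.9,-2.2,0],"turn": 0},{"grip": 0,"delta_pos": [2.9,-2.2,0],"turn": 0},{"grip": 0,"delta_pos": [2.9,-2.2,0],"turn": 0},{"grip": 0,"delta_pos": [2.9,-2.2,0],"turn": 0},{"grip": 0,"delta_pos": [2.9,-2.2,0],"turn": 0},{"grip": 0,"delta_pos": [2.9,-2.2,0],"turn": 0},{"grip": 0,"delta_pos": [2.9,-2.2,0],"turn": 0},{"grip": 0,"delta_pos": [2.9,-2.2,0],"turn": 0},{"grip": 0,"delta_pos": [2.9,-2.2,0],"turn": 0}]}}

```text
time_s: 0.93
eef_pos: [0.378, -0.3538, 0.2309]
orientation: [[0.976, 0.22, -0.001], [0.22, -0.976, 0.0], [-0.001, -0.001, -1.0]]
ft_force: [0.8, 0.3, 0.0]
opening: 0.0853
```

>>> {"fn": "send_rows", "kwargs": {"targets": [{"grip": 0,"delta_pos": [2.75,-2.05,0],"turn": 0},{"grip": 0,"delta_pos": [2.75,-2.05,0],"turn": 0},{"grip": 0,"delta_pos": [2.75,-2.05,0],"turn": 0},{"grip": 0,"delta_pos": [2.75,-2.05,0],"turn": 0},{"grip": 0,"delta_pos": [0,0,0],"turn": -0.12},{"grip": 0,"delta_pos": [0,0,0],"turn": -0.12},{"grip": 0,"delta_pos": [0,0,0],"turn": -0.12},{"grip": 0,"delta_pos": [0,0,0],"turn": -0.12},{"grip": 0,"delta_pos": [0,0,0],"turn": -0.12},{"grip": 0,"delta_pos": [0,0,0],"turn": -0.12}]}}

```text
time_s: 1.77
eef_pos: [0.4663, -0.2512, 0.2307]
orientation: [[0.583, 0.812, -0.001], [0.812, -0.583, 0.001], [-0.0, -0.001, -1.0]]
ft_force: [0.1, 1.1, -0.3]
opening: 0.0852
```

>>> {"fn": "send_rows", "kwargs": {"targets": [{"grip": 0,"delta_pos": [0,0,1],"turn": -0.12},{"grip": 0,"delta_pos": [0,0,1],"turn": -0.12},{"grip": 0,"delta_pos": [0,0,1],"turn": -0.12},{"grip": 0,"delta_pos": [0,0,1],"turn": -0.12},{"grip": 0,"delta_pos": [0,0,1],"turn": -0.08},{"grip": 0,"delta_pos": [0,0,0],"turn": 0},{"grip": 0,"delta_pos": [0,0,0],"turn": 0}]}}

```text
time_s: 2.35
eef_pos: [0.4659, -0.2512, 0.1804]
orientation: [[0.071, 0.997, -0.002], [0.997, -0.071, 0.001], [0.001, -0.002, -1.0]]
ft_force: [0.8, 0.7, 0.7]
opening: 0.0854
```

```bash
python3 - <<'E'
from h import *
s=r.sense();R=s["orientation"]
for k in("time_s","q","eef_pos","orientation","ft_force","opening"): print(k,np.round(s[k],4).tolist())
T=np.array([.4665,-.2512,.055]); print("delta tool cm",(R.T@(T-s["eef_pos"])*100).round(2))
a=snap("scene","pics/s1.png")["pixels"][20:260,200:520]
cv2.imwrite("pics/s1c.png",cv2.resize(a,(800,600),interpolation=cv2.INTER_CUBIC)[:,:,::-1])
E
```

```text
time_s 2.35
q [0.7778, 0.2408, -0.4051, 1.9181, 0.111, 1.0067, 0.2522]
eef_pos [0.4659, -0.2512, 0.1804]
orientation [[0.0712, 0.9975, -0.002], [0.9975, -0.0712, 0.0013], [0.0011, -0.0021, -1.0]]
ft_force [0.8463, 0.6763, 0.7217]
opening 0.0854
delta tool cm [-1.000e-02  9.000e-02  1.254e+01]
```

View pics/s1c.png

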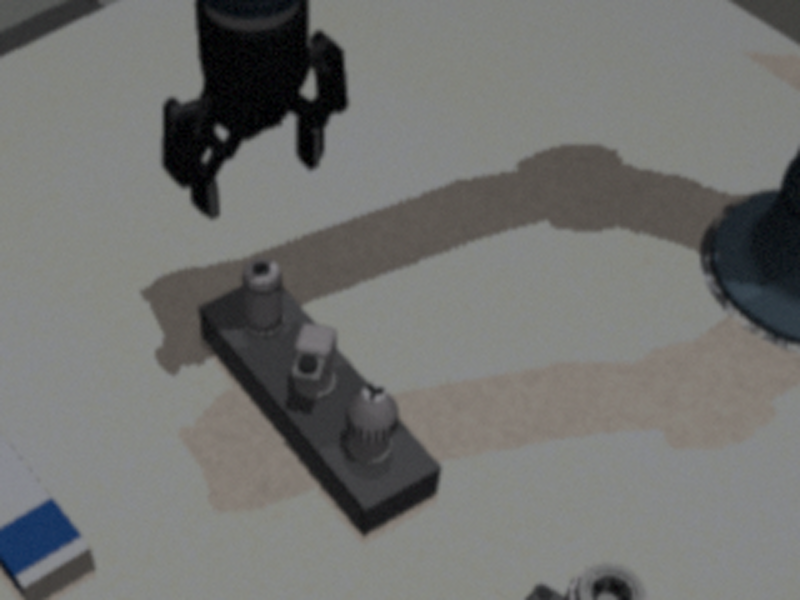

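The gripper is centred above the reamer, with the jaws across the rack. Descending and gripping.

>>> {"fn": "send_rows", "kwargs": {"targets": [{"grip": 0,"delta_pos": [0,0.05,2.5],"turn": 0},{"grip": 0,"delta_pos": [0,0,2.5],"turn": 0},{"grip": 0,"delta_pos": [0,0,2.5],"turn": 0},{"grip": 0,"delta_pos": [0,0,2],"turn": 0},{"grip": 0,"delta_pos": [0,0,1.5],"turn": 0},{"grip": 0,"delta_pos": [0,0,1],"turn": 0},{"grip": 0,"delta_pos": [0,0,0.5],"turn": 0},{"grip": 0,"delta_pos": [0,0,0],"turn": 0}], "grip_force": 30}}

```text
time_s: 3.07
eef_pos: [0.4671, -0.2514, 0.0559]
orientation: [[0.069, 0.998, -0.001], [0.998, -0.069, 0.0], [0.0, -0.001, -1.0]]
ft_force: [0.2, 0.9, 0.1]
opening: 0.0854
```

>>> {"fn": "send_rows", "kwargs": {"targets": [{"grip": 0.3,"delta_pos": [0,0,0],"turn": 0},{"grip": 0.4,"delta_pos": [0,0,0],"turn": 0},{"grip": 0.5,"delta_pos": [0,0,0],"turn": 0},{"grip": 0.6,"delta_pos": [0,0,0],"turn": 0},{"grip": 0.7,"delta_pos": [0,0,0],"turn": 0},{"grip": 1,"delta_pos": [0,0,0],"turn": 0},{"grip": 1,"delta_pos": [0,0,0],"turn": 0},{"grip": 1,"delta_pos": [0,0,0],"turn": 0}], "grip_force": 30}}

```text
time_s: 3.73
eef_pos: [0.4677, -0.2519, 0.0572]
orientation: [[0.069, 0.998, 0.001], [0.998, -0.069, -0.001], [-0.001, 0.001, -1.0]]
ft_force: [-1.6, 0.1, 5.7]
opening: 0.032
```

>>> {"fn": "send_rows", "kwargs": {"targets": [{"grip": 1,"delta_pos": [0,0,0],"turn": 0},{"grip": 1,"delta_pos": [0,0,0],"turn": 0},{"grip": 1,"delta_pos": [0,0,0],"turn": 0},{"grip": 1,"delta_pos": [0,0,0],"turn": 0}], "grip_force": 80}}

```text
time_s: 4.07
eef_pos: [0.4678, -0.2519, 0.0574]
orientation: [[0.069, 0.998, 0.001], [0.998, -0.069, -0.001], [-0.001, 0.001, -1.0]]
ft_force: [-2.1, 1.0, 7.7]
opening: 0.0314
```

>>> {"fn": "send_rows", "kwargs": {"targets": [{"grip": 1,"delta_pos": [0,0,-0.5],"turn": 0},{"grip": 1,"delta_pos": [0,0,-1],"turn": 0},{"grip": 1,"delta_pos": [0,0,-2],"turn": 0},{"grip": 1,"delta_pos": [0,0,-2.5],"turn": 0},{"grip": 1,"delta_pos": [0,0,-3],"turn": 0},{"grip": 1,"delta_pos": [0,0,-3],"turn": 0},{"grip": 1,"delta_pos": [0,0,-3],"turn": 0},{"grip": 1,"delta_pos": [0,0,-2.5],"turn": 0},{"grip": 1,"delta_pos": [0,0,-1.5],"turn": 0},{"grip": 1,"delta_pos": [0,0,0],"turn": 0}]}}

```text
time_s: 4.9
eef_pos: [0.4697, -0.2523, 0.2509]
orientation: [[0.069, 0.998, 0.007], [0.998, -0.069, -0.004], [-0.004, 0.008, -1.0]]
ft_force: [1.0, -0.1, -1.6]
opening: 0.0314
```

```bash
python3 - <<'E'
from h import *
s=r.sense();R=s["orientation"]
for k in("time_s","q","eef_pos","orientation","ft_force","opening"): print(k,np.round(s[k],4).tolist())
T=np.array([.500,.157,.247]); print("delta tool cm",(R.T@(T-s["eef_pos"])*100).round(2))
E
```

```text
time_s 4.9
q [0.7942, 0.1664, -0.4159, 1.8453, 0.0751, 1.1364, 0.2836]
eef_pos [0.4697, -0.2523, 0.2509]
orientation [[0.0687, 0.9976, 0.0075], [0.9976, -0.0687, -0.0043], [-0.0038, 0.0077, -1.0]]
ft_force [0.9587, -0.1129, -1.6478]
opening 0.0314
delta tool cm [41.05  0.21  0.24]
```

>>> {"fn": "send_rows", "kwargs": {"targets": [{"grip": 1,"delta_pos": [2,0,0],"turn": 0},{"grip": 1,"delta_pos": [3.5,0,0],"turn": 0},{"grip": 1,"delta_pos": [4,0,0],"turn": 0},{"grip": 1,"delta_pos": [4,0,0],"turn": 0},{"grip": 1,"delta_pos": [4,0,0],"turn": 0},{"grip": 1,"delta_pos": [4,0,0],"turn": 0},{"grip": 1,"delta_pos": [4,0,0],"turn": 0},{"grip": 1,"delta_pos": [4,0,0],"turn": 0},{"grip": 1,"delta_pos": [4,0,0],"turn": 0},{"grip": 1,"delta_pos": [3.5,0,0],"turn": 0}]}}

```text
time_s: 5.73
eef_pos: [0.491, 0.1204, 0.2449]
orientation: [[0.067, 0.998, -0.002], [0.998, -0.067, 0.0], [0.0, -0.002, -1.0]]
ft_force: [0.0, 0.4, -3.1]
opening: 0.0313
```

>>> {"fn": "send_rows", "kwargs": {"targets": [{"grip": 1,"delta_pos": [2.5,0.2,0],"turn": 0},{"grip": 1,"delta_pos": [1.5,0,0],"turn": 0},{"grip": 1,"delta_pos": [0,0,0],"turn": 0},{"grip": 1,"delta_pos": [0,0,0],"turn": 0},{"grip": 1,"delta_pos": [0,0,0],"turn": 0}]}}

```text
time_s: 6.15
eef_pos: [0.4967, 0.1557, 0.2449]
orientation: [[0.07, 0.998, -0.002], [0.998, -0.07, -0.002], [-0.002, -0.002, -1.0]]
ft_force: [0.1, -0.7, -2.5]
opening: 0.0316
```

```bash
python3 - <<'E'
from h import *
s=r.sense()
for k in("time_s","q","eef_pos","orientation","ft_force","opening"): print(k,np.round(s[k],4).tolist())
a=snap("scene","pics/s2.png"); b=snap("top","pics/t2.png")
def cr(p,u,v,w,h,S): return cv2.convertScaleAbs(cv2.resize(p[v-h//2:v-h//2+h,u-w//2:u-w//2+w],None,fx=S,fy=S,interpolation=cv2.INTER_CUBIC),alpha=1.8)
cv2.imwrite("pics/c2.png",np.hstack([cr(a["pixels"],445,230,100,150,4),cr(b["pixels"],225,300,100,150,4)])[:,:,::-1])
E
```

```text
time_s 6.15
q [0.2915, 0.1963, -0.7433, 1.8598, 0.146, 1.1435, -0.5734]
eef_pos [0.4967, 0.1557, 0.2449]
orientation [[0.07, 0.9975, -0.0025], [0.9975, -0.07, -0.0017], [-0.0018, -0.0024, -1.0]]
ft_force [0.0544, -0.7199, -2.5177]
opening 0.0316
```

View pics/c2.png

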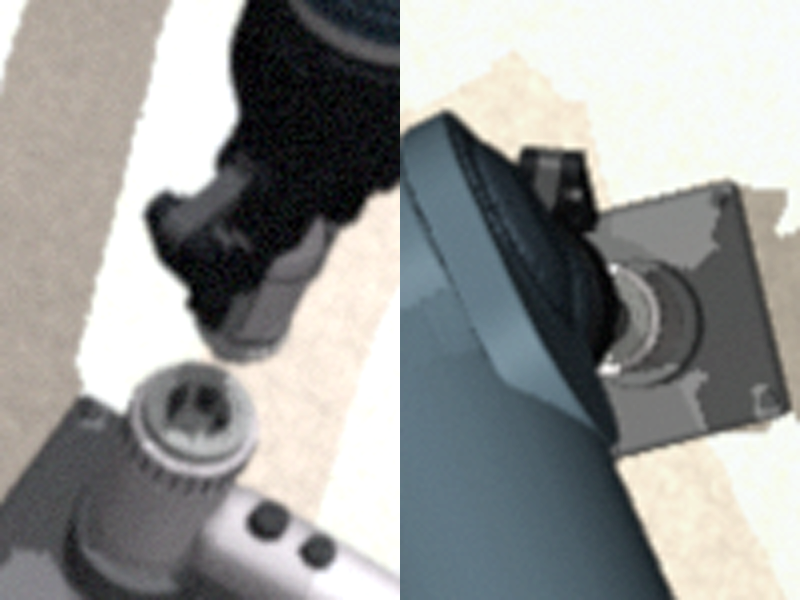

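The reamer hangs just short of the nose at crop (195,405), flange at crop (238,345), and the top view is blocked by the arm. I'll overlay predicted circles to measure the sideways offset.

```bash
python3 - <<'E'
from h import *
K,E,p=load("pics/s2.png"); s=r.sense(); P=s["eef_pos"]
u0,v0,w,h,S=410,195,80,75,8
im=cv2.convertScaleAbs(cv2.resize(p[v0:v0+h,u0:u0+w],None,fx=S,fy=S,interpolation=cv2.INTER_CUBIC),alpha=2.2).copy()
def circ(c,rad,col):
    a=np.linspace(0,2*np.pi,90)
    q=np.array([proj(K,E,np.array(c)+[rad*np.cos(t),rad*np.sin(t),0]) for t in a])
    q=((q-[u0,v0]+.5)*S-.5).round().astype(int); cv2.polylines(im,[q],True,col,1)
circ([P[0],P[1],P[2]-.0174],.018,(255,0,0)); circ([P[0],P[1],P[2]-.0174+.058],.0165,(255,0,0))
circ([P[0],P[1],P[2]-.0124],.0165,(255,160,0))
circ([.4989,.1562,.165],.013,(0,255,0)); circ([.4989,.1562,.165],.0215,(0,255,0))
cv2.imwrite("pics/c3.png",im[:,:,::-1])
for d in([.001,0,0],[0,.001,0],[0,0,.001]): print(proj(K,E,P+d)-proj(K,E,P))
E
```

```text
[-0.46241788  0.36329614]
[0.50485595 0.44481274]
[ 0.16048371 -0.36111402]
```

View pics/c3.png

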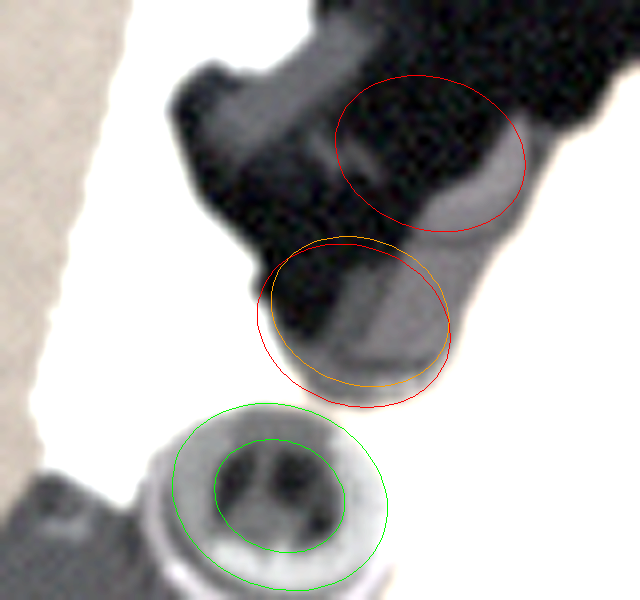

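>>> {"fn": "send_rows", "kwargs": {"targets": [{"grip": 1,"delta_pos": [0.14,0.44,0],"turn": 0},{"grip": 1,"delta_pos": [0,0,1],"turn": 0},{"grip": 1,"delta_pos": [0,0,1],"turn": 0},{"grip": 1,"delta_pos": [0,0,1],"turn": 0},{"grip": 1,"delta_pos": [0,0,0.5],"turn": 0},{"grip": 1,"delta_pos": [0,0,0],"turn": 0},{"grip": 1,"delta_pos": [0,0,0],"turn": 0},{"grip": 1,"delta_pos": [0,0,0],"turn": 0}]}}

```text
time_s: 6.92
eef_pos: [0.5022, 0.1587, 0.2114]
orientation: [[0.069, 0.998, 0.0], [0.998, -0.069, 0.0], [0.0, 0.0, -1.0]]
ft_force: [0.9, 1.1, -2.7]
opening: 0.0318
```

```bash
cat > st.py <<'E'
from h import *
s=r.sense();R=s["orientation"]
for k in("time_s","eef_pos","ft_force","ft_torque","opening"): print(k,np.round(s[k],4).tolist())
print(R.round(4).tolist(),"q7",s["q"][6].round(3))
T=np.array([.5012,.1568,.165+.0174]); print("delta tool cm to seat",(R.T@(T-s["eef_pos"])*100).round(2))
E
python3 st.py
```

```text
time_s 6.9167
eef_pos [0.5022, 0.1587, 0.2114]
ft_force [0.9029, 1.1084, -2.748]
ft_torque [-0.0223, 0.0372, 0.0367]
opening 0.0318
[[0.0687, 0.9976, 0.0003], [0.9976, -0.0687, 0.0003], [0.0003, 0.0003, -1.0]] q7 -0.607
delta tool cm to seat [-0.2  -0.08  2.9 ]
```

>>> {"fn": "send_rows", "kwargs": {"targets": [{"grip": 1,"delta_pos": [-0.2,-0.08,0],"turn": 0},{"grip": 1,"delta_pos": [0,0,0],"turn": 0},{"grip": 1,"delta_pos": [0,0,0],"turn": 0},{"grip": 1,"delta_pos": [0,0,0],"turn": 0},{"grip": 1,"delta_pos": [0,0,0],"turn": 0},{"grip": 1,"delta_pos": [0,0,0],"turn": 0}]}}

```text
time_s: 7.42
eef_pos: [0.5011, 0.1565, 0.2114]
orientation: [[0.069, 0.998, 0.0], [0.998, -0.069, 0.0], [0.0, 0.0, -1.0]]
ft_force: [-0.1, -0.7, -1.8]
opening: 0.0315
```

```bash
python3 st.py; python3 - <<'E'
from h import *
a=snap("scene","pics/s4.png")
K,E,p=load("pics/s4.png"); s=r.sense(); P=s["eef_pos"]
u0,v0,w,h,S=405,205,80,75,8
im=cv2.convertScaleAbs(cv2.resize(p[v0:v0+h,u0:u0+w],None,fx=S,fy=S,interpolation=cv2.INTER_CUBIC),alpha=2.2).copy()
def circ(c,rad,col):
    q=np.array([proj(K,E,np.array(c)+[rad*np.cos(t),rad*np.sin(t),0]) for t in np.linspace(0,2*np.pi,90)])
    q=((q-[u0,v0]+.5)*S-.5).round().astype(int); cv2.polylines(im,[q],True,col,1)
b=np.array([-.0021,-.0005,0])
circ(P+b+[0,0,-.0174],.018,(255,0,0)); circ(P+b+[0,0,-.0174+.058],.0165,(255,0,0))
circ([.4989,.1562,.165],.0215,(0,255,0))
cv2.imwrite("pics/c4.png",im[:,:,::-1])
E
```

```text
time_s 7.4167
eef_pos [0.5011, 0.1565, 0.2114]
ft_force [-0.1257, -0.6581, -1.8308]
ft_torque [-0.0311, -0.0476, 0.0044]
opening 0.0315
[[0.0689, 0.9976, 0.0002], [0.9976, -0.0689, 0.0], [0.0, 0.0002, -1.0]] q7 -0.602
delta tool cm to seat [0.03 0.01 2.9 ]
```

View pics/c4.png

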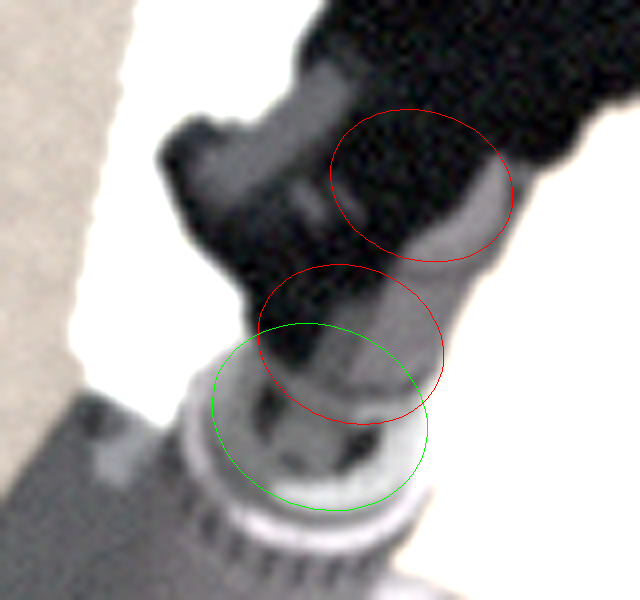

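The overlay agrees to about 1 mm. Lowering the pilot into the mouth.

>>> {"fn": "send_rows", "kwargs": {"targets": [{"grip": 1,"delta_pos": [0.03,0.01,0.4],"turn": 0},{"grip": 1,"delta_pos": [0,0,0.3],"turn": 0},{"grip": 1,"delta_pos": [0,0,0.2],"turn": 0},{"grip": 1,"delta_pos": [0,0,0.2],"turn": 0},{"grip": 1,"delta_pos": [0,0,0.2],"turn": 0},{"grip": 1,"delta_pos": [0,0,0],"turn": 0},{"grip": 1,"delta_pos": [0,0,0],"turn": 0}]}}

```text
time_s: 8.05
eef_pos: [0.501, 0.1568, 0.1981]
orientation: [[0.069, 0.998, -0.0], [0.998, -0.069, -0.0], [-0.0, -0.0, -1.0]]
ft_force: [-0.7, -0.4, -1.4]
opening: 0.0316
```

```bash
python3 st.py
```

```text
time_s 8.05
eef_pos [0.501, 0.1568, 0.1981]
ft_force [-0.6896, -0.3876, -1.445]
ft_torque [-0.0381, 0.0017, -0.0297]
opening 0.0316
[[0.0689, 0.9976, -0.0004], [0.9976, -0.0689, -0.0], [-0.0001, -0.0004, -1.0]] q7 -0.614
delta tool cm to seat [0.   0.02 1.57]
```

The pilot is in and the side force is nil. Next I'll bring the splines onto the teeth gently.

>>> {"fn": "send_rows", "kwargs": {"targets": [{"grip": 1,"delta_pos": [0,0.01,0.15],"turn": 0},{"grip": 1,"delta_pos": [0,0,0.15],"turn": 0},{"grip": 1,"delta_pos": [0,0,0.1],"turn": 0},{"grip": 1,"delta_pos": [0,0,0.1],"turn": 0},{"grip": 1,"delta_pos": [0,0,0],"turn": 0},{"grip": 1,"delta_pos": [0,0,0],"turn": 0}]}}

```text
time_s: 8.55
eef_pos: [0.5013, 0.1568, 0.1934]
orientation: [[0.069, 0.998, 0.0], [0.998, -0.069, -0.0], [-0.0, 0.0, -1.0]]
ft_force: [0.0, -1.1, -0.5]
opening: 0.0312
```

```bash
python3 st.py
```

```text
time_s 8.55
eef_pos [0.5013, 0.1568, 0.1934]
ft_force [0.0412, -1.1153, -0.4897]
ft_torque [-0.0463, 0.1465, 0.0012]
opening 0.0312
[[0.0689, 0.9976, 0.0], [0.9976, -0.0689, -0.0001], [-0.0001, 0.0, -1.0]] q7 -0.619
delta tool cm to seat [-0.   -0.01  1.1 ]
```

>>> {"fn": "send_rows", "kwargs": {"targets": [{"grip": 1,"delta_pos": [0,0,0.1],"turn": 0},{"grip": 1,"delta_pos": [0,0,0.1],"turn": 0},{"grip": 1,"delta_pos": [0,0,0],"turn": 0},{"grip": 1,"delta_pos": [0,0,0],"turn": 0}]}}

```text
time_s: 8.88
eef_pos: [0.5015, 0.157, 0.193]
orientation: [[0.069, 0.998, 0.0], [0.998, -0.069, -0.001], [-0.001, 0.0, -1.0]]
ft_force: [-4.2, -1.0, 7.1]
opening: 0.0314
```

```bash
python3 st.py
```

```text
time_s 8.8833
eef_pos [0.5015, 0.157, 0.193]
ft_force [-4.159, -1.0165, 7.0607]
ft_torque [-0.3965, 0.9234, 0.0214]
opening 0.0314
[[0.0689, 0.9976, 0.0003], [0.9976, -0.0689, -0.0009], [-0.0009, 0.0004, -1.0]] q7 -0.621
delta tool cm to seat [-0.02 -0.03  1.06]
```

Resting on the teeth with about 9 N, so now I turn gently.

>>> {"fn": "send_rows", "kwargs": {"targets": [{"grip": 1,"delta_pos": [0,0,0],"turn": 0.05},{"grip": 1,"delta_pos": [0,0,0],"turn": 0.05},{"grip": 1,"delta_pos": [0,0,0],"turn": 0.05},{"grip": 1,"delta_pos": [0,0,0],"turn": 0.05},{"grip": 1,"delta_pos": [0,0,0],"turn": 0.05},{"grip": 1,"delta_pos": [0,0,0],"turn": 0.05}]}}

```text
time_s: 9.38
eef_pos: [0.5009, 0.1566, 0.1915]
orientation: [[0.363, 0.932, -0.001], [0.932, -0.363, -0.001], [-0.001, -0.0, -1.0]]
ft_force: [-1.7, -0.5, -0.2]
opening: 0.0315
```

```bash
python3 st.py
```

```text
time_s 9.3833
eef_pos [0.5009, 0.1566, 0.1915]
ft_force [-1.6786, -0.5491, -0.1856]
ft_torque [-0.2202, 0.5408, -0.0115]
opening 0.0315
[[0.3629, 0.9318, -0.0007], [0.9318, -0.3629, -0.0007], [-0.001, -0.0004, -1.0]] q7 -0.909
delta tool cm to seat [0.03 0.02 0.91]
```

It dropped 1.5 mm and the force went away, which looks like mesh. Sliding down step by step.

>>> {"fn": "send_rows", "kwargs": {"targets": [{"grip": 1,"delta_pos": [0,0,0.1],"turn": 0},{"grip": 1,"delta_pos": [0,0,0.1],"turn": 0},{"grip": 1,"delta_pos": [0,0,0.1],"turn": 0},{"grip": 1,"delta_pos": [0,0,0],"turn": 0},{"grip": 1,"delta_pos": [0,0,0],"turn": 0}]}}

```text
time_s: 9.8
eef_pos: [0.5006, 0.1566, 0.1883]
orientation: [[0.36, 0.933, -0.002], [0.933, -0.36, -0.001], [-0.001, -0.001, -1.0]]
ft_force: [-5.2, -1.7, 4.7]
opening: 0.0315
```

```bash
python3 st.py
```

```text
time_s 9.8
eef_pos [0.5006, 0.1566, 0.1883]
ft_force [-5.1992, -1.692, 4.6612]
ft_torque [-0.4656, 1.1765, 0.0491]
opening 0.0315
[[0.3601, 0.9329, -0.0015], [0.9329, -0.3601, -0.0008], [-0.0013, -0.0011, -1.0]] q7 -0.909
delta tool cm to seat [0.04 0.05 0.59]
```

>>> {"fn": "send_rows", "kwargs": {"targets": [{"grip": 1,"delta_pos": [-0.05,-0.06,0.1],"turn": 0},{"grip": 1,"delta_pos": [0,0,0.1],"turn": 0},{"grip": 1,"delta_pos": [0,0,0.1],"turn": 0},{"grip": 1,"delta_pos": [0,0,0.1],"turn": 0},{"grip": 1,"delta_pos": [0,0,0],"turn": 0},{"grip": 1,"delta_pos": [0,0,0],"turn": 0}]}}

```text
time_s: 10.3
eef_pos: [0.5005, 0.1566, 0.185]
orientation: [[0.36, 0.933, -0.0], [0.933, -0.36, -0.0], [-0.0, 0.0, -1.0]]
ft_force: [-4.7, -2.7, 7.9]
opening: 0.0314
```

```bash
python3 st.py
```

```text
time_s 10.3
eef_pos [0.5005, 0.1566, 0.185]
ft_force [-4.6541, -2.6646, 7.8794]
ft_torque [-0.4926, 1.235, 0.019]
opening 0.0314
[[0.3602, 0.9329, -0.0001], [0.9329, -0.3602, -0.0004], [-0.0005, 0.0, -1.0]] q7 -0.912
delta tool cm to seat [0.04 0.06 0.26]
```

>>> {"fn": "send_rows", "kwargs": {"targets": [{"grip": 1,"delta_pos": [-0.05,-0.06,0.1],"turn": 0},{"grip": 1,"delta_pos": [0,0,0.1],"turn": 0},{"grip": 1,"delta_pos": [0,0,0.1],"turn": 0},{"grip": 1,"delta_pos": [0,0,0.1],"turn": 0},{"grip": 1,"delta_pos": [0,0,0],"turn": 0},{"grip": 1,"delta_pos": [0,0,0],"turn": 0},{"grip": 1,"delta_pos": [0,0,0],"turn": 0}]}}

```text
time_s: 10.88
eef_pos: [0.5005, 0.1566, 0.1824]
orientation: [[0.36, 0.933, 0.001], [0.933, -0.36, -0.001], [-0.0, 0.001, -1.0]]
ft_force: [-7.0, -1.4, 12.2]
opening: 0.0316
```

```bash
python3 st.py
```

```text
time_s 10.8833
eef_pos [0.5005, 0.1566, 0.1824]
ft_force [-6.962, -1.358, 12.2338]
ft_torque [-0.6543, 1.5221, 0.0841]
opening 0.0316
[[0.3603, 0.9328, 0.0013], [0.9328, -0.3603, -0.0006], [-0.0001, 0.0014, -1.0]] q7 -0.915
delta tool cm to seat [0.04 0.06 0.  ]
```

>>> {"fn": "send_rows", "kwargs": {"targets": [{"grip": 1,"delta_pos": [-0.06,-0.1,0.1],"turn": 0},{"grip": 1,"delta_pos": [0,0,0.1],"turn": 0},{"grip": 1,"delta_pos": [0,0,0.05],"turn": 0},{"grip": 1,"delta_pos": [0,0,0],"turn": 0},{"grip": 1,"delta_pos": [0,0,0],"turn": 0},{"grip": 1,"delta_pos": [0,0,0],"turn": 0}]}}

```text
time_s: 11.38
eef_pos: [0.5004, 0.1567, 0.1823]
orientation: [[0.361, 0.933, 0.004], [0.933, -0.361, -0.001], [0.0, 0.004, -1.0]]
ft_force: [-9.3, -4.0, 22.9]
opening: 0.0311
```

```bash
python3 st.py
```

```text
time_s 11.3833
eef_pos [0.5004, 0.1567, 0.1823]
ft_force [-9.3259, -3.9572, 22.9385]
ft_torque [-0.8413, 2.14, 0.0981]
opening 0.0311
[[0.3605, 0.9327, 0.0035], [0.9328, -0.3605, -0.0011], [0.0003, 0.0037, -1.0]] q7 -0.917
delta tool cm to seat [ 0.04  0.07 -0.01]
```

The force jumped 10 N with no travel, and z is 0.1823 against the expected 0.1824, so the flange is on the nose. One dwell and one look.

>>> {"fn": "send_rows", "kwargs": {"targets": [{"grip": 1,"delta_pos": [0,0,0],"turn": 0},{"grip": 1,"delta_pos": [0,0,0],"turn": 0},{"grip": 1,"delta_pos": [0,0,0],"turn": 0},{"grip": 1,"delta_pos": [0,0,0],"turn": 0},{"grip": 1,"delta_pos": [0,0,0],"turn": 0},{"grip": 1,"delta_pos": [0,0,0],"turn": 0}]}}

```text
time_s: 11.88
eef_pos: [0.5004, 0.1566, 0.1823]
orientation: [[0.361, 0.933, 0.004], [0.933, -0.361, -0.001], [0.0, 0.004, -1.0]]
ft_force: [-8.5, -3.8, 22.8]
opening: 0.0317
```

```bash
python3 st.py; python3 - <<'E'
from h import *
p=snap("scene","pics/s5.png")["pixels"][205:305,395:495]
cv2.imwrite("pics/c5.png",cv2.convertScaleAbs(cv2.resize(p,(600,600),interpolation=cv2.INTER_CUBIC),alpha=2.)[:,:,::-1])
E
```

```text
time_s 11.8833
eef_pos [0.5004, 0.1566, 0.1823]
ft_force [-8.4533, -3.8106, 22.7861]
ft_torque [-0.9006, 2.1992, 0.0686]
opening 0.0317
[[0.3606, 0.9327, 0.0036], [0.9327, -0.3606, -0.0011], [0.0003, 0.0037, -1.0]] q7 -0.917
delta tool cm to seat [ 0.04  0.07 -0.01]
```

View pics/c5.png

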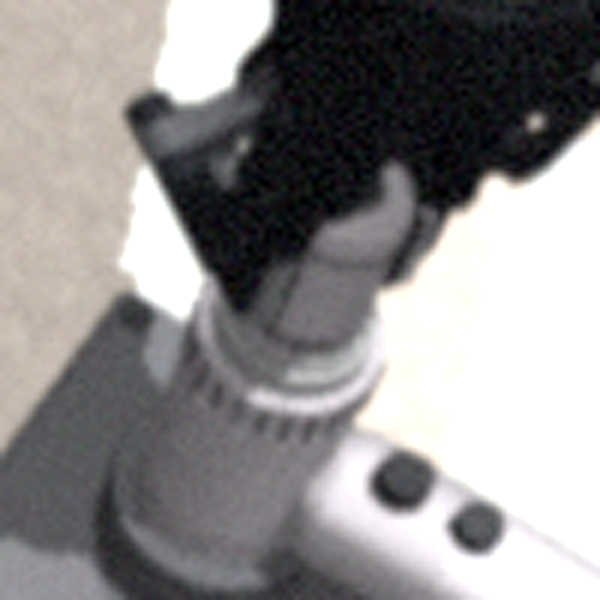

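The picture shows the flange flat on the nose ring at crop (295,360), barrel coaxial and still in the fingers. The readings are steady, so I'm handing it in.

```bash
python3 -c "
from cell import r
print(r.sign_off())"
```

```text
the job is handed in; nothing more can be done
None
```

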